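# Unwind the screw press and unload the terrine

## Task

The terrine has finished pressing: wind the crank of the screw press back (counterclockwise from above) until the screw lets go and runs freely, the foot standing a few millimetres clear of the plate, but do not run it up to its end stop. Only then draw the terrine right out from under the bridge onto the open front of the bed and let go of it; then pick it up again and set it down upright on the wire rack, lengthwise and in the middle. Leave the bottle, the two mills and the small bowl where they stand.

Things in the scene. Friction and masses are not known exactly. Their poses are not given: they have to be found in the camera images.
- press: Fixed screw press. Origin: on the worktop, on the screw's axis; z up, -x the open front of the bed. Wooden bed x -187..+81 mm, y +-75 mm, its top at z = 12 mm. Steel guides on it, 6 mm high, y = +-35..41 mm, x -85..+65 mm. The terrine stands under the bridge, its length along x; the screw's foot presses it down. The crank is above the bridge.
- crank (a joint): Crank, rad; grows as it is wound back (counterclockwise from above), 8 mm of rise a turn. At 0 its arm points to the press's +x. Starts at -2.3 to 2.1; end stop at 20.4. Needs some 2.5 to 4.5 N along its path at the knob under load; when the foot leaves the plate, somewhere between 4 and 11.5 rad, this drops within a quarter turn to under 1 N. It stays where it is left.
- knob_grip (a point): Middle of the crank's upright dark wooden knob: 23 mm diameter, 42 mm high, 55 mm from the screw's axis, turning freely on its pin. It rises with the screw (about 0.21 to 0.24 m above the worktop). The crank arm's top is 23 mm below this point.
- foot_face (a point): Centre of the underside of the press's steel foot (34 mm disc on the end of the screw, on a captive spring). While loaded it rests on the plate; after the release it rises with the screw.
- plate_top (a point): Centre of the top of the steel thrust plate (42 mm disc) on the terrine's wooden pressing board, on the terrine's axis. The board has sunk 0 to 8 mm into the dish and stays so; the plate's top is 62.5 mm above the dish's underside less that.
- terrine: White ceramic terrine dish, about 0.8 kg with its board: 120 mm long (x), 62 mm wide (y), 58 mm high. Origin: centre of its underside; z up. At each end of its length a lug sticks out: 30 mm wide (y), 10 mm thick, z 42..52 mm, from x = 60 to 84 mm, middle of the free part at x = +-72 mm. A lug serves to draw the dish along; it is heavy to hold by one lug alone.
- rack: Fixed narrow wire rack, 160 mm long (x), 90 mm wide (y), its wires' tops at z = 30 mm. Origin: on the worktop under its centre; z up.
- oil_bottle: Bystander: tall square dark bottle with a steel pourer, 68 x 67 mm, 314 mm high. Origin: centre of its underside.
- pepper_mill: Bystander: copper-coloured mill, 44 mm diameter, 121 mm high. Origin: centre of its underside.
- salt_mill: Bystander: copper-coloured mill, 44 mm diameter, 109 mm high. Origin: centre of its underside.
- bowl: Bystander: small white bowl, 76 mm diameter, 38 mm high. Origin: centre of its underside.
- bridge (a point): Middle of the press's bridge, a steel bar x +-15, y +-75, z +-12 mm about this point (cap nuts 13 mm higher), on two posts of 16 mm at y = +-58 mm. A gripper that comes straight down at the front lug passes close in front of it, and hits the crank's knob if that points to the front.

How it is judged:
On the way, in this order (a step that is already met when the one before it is completed fails the run):
1. the screw is wound back until its foot stands clear of the plate, with the terrine still under it (z of foot_face in the frame of plate_top above 0.0015 m and distance of terrine from where it was at the start of the episode below 0.02 m), for 0.2 s.
2. the terrine stands on the open front of the bed, clear of the bridge, and is let go (x of terrine in the frame of press below -0.092 m and z of terrine in the frame of press between 0.008 and 0.018 m and angle between terrine's own z axis and vertical below 0.1 rad and contact force between the fingers and terrine below 0.1 N and linear speed of terrine below 0.02 m/s), for 0.2 s.
At the end, for the whole second after the job is handed in: The terrine stands at rest and released on the wires of the rack, upright (within 0.06 rad), lengthwise (within 0.15 rad, either way round), its centre within 22 mm along and 13 mm across of the rack's centre; the crank is short of its end stop (below 20.25 rad) (x of terrine in the frame of rack between -0.022 and 0.022 m and y of terrine in the frame of rack between -0.013 and 0.013 m and z of terrine in the frame of rack between 0.026 and 0.035 m and angle between the x axis of terrine and the x axis of rack, either way round below 0.15 rad and angle between terrine's own z axis and vertical below 0.06 rad and linear speed of terrine below 0.01 m/s and value of joint crank below 20.25 rad); the robot touches nothing.
It fails at once if the terrine is dragged while the foot still bears on it (distance of terrine from where it was at the start of the episode above 0.02 m and horizontal distance between foot_face and plate_top below 0.055 m and z of foot_face in the frame of plate_top below 0.0005 m).
It fails at once if the crank is run up against its end stop (value of joint crank above 20.25 rad).
It fails at once if the bottle, a mill or the bowl is moved by more than 15 mm (distance of any of oil_bottle, pepper_mill, salt_mill, bowl from where it was at the start of the episode above 0.015 m).
It also fails if it takes over 72 s, if anything falls off the work surface, if the arm or the gripper's body presses on something with over 40 N, if the wrist force passes 120 N, or if a joint passes its speed limit or range.

## Robot

A 7-joint arm with a two-finger parallel gripper is mounted at the origin on a cart in front of the work surface, level with it; the furniture and walls round the work are solid. World frame = base frame: x ahead of the robot, y to its left, z up, the work surface at z = 0. Lengths are in m, angles in rad, forces in N, time in s.
With the tool pointing down it reaches from about 0.425 to 0.825 m from the base axis. Payload 3.6 kg.
Tool frame: the origin (TCP) lies on the centre line of the jaws, within the pads' length; the fingertips stand 11 mm ahead of it and the grasp point (between the pads) lies 8 mm behind it; z points along the fingers, y is the line along which they close (so a half turn about z gives the same grasp; the last joint's range is limited). The gripper opens to 93 mm and grips with 3 to 60 N. Pads are 15 mm wide; open, the fingers measure 128 mm over their backs; the gripper's body (75 mm by 188 mm) begins 65 mm behind the grasp point.
Start: joints at [1.083, 0.615, -0.013, 1.423, 0.008, 1.103, -0.04], TCP at [0.289, -0.582, 0.23] pointing down, gripper open.
Joint ranges: [-3.12, 3.12], [-0.3, 2.06], [-1.34, 1.32], [0.26, 2.42], [-1.36, 4.5], [0.01, 1.98], [-2.84, 2.84]. Speed limits (rad/s): [2.79, 2.79, 3.14, 3.14, 3.14, 3.14, 3.14].

## Interface

Orientations are given as a unit quaternion [x, y, z, w].
In Python, from station import ctrl, optics gives the robot as it stands.
- The arm moves only by the tool apply_moves, never from a script. Its argument "motion" is a list of rows, each a list of 3 entries, a list of its own where there are three numbers: the turn, a rotation vector about the world's x, y, z in degrees, then the shift along the world's x, y, z in mm, then the finger opening in mm, from 0 to 93. In form: [[[ax, ay, az], [tx, ty, tz], fingers], ...]. A call has 1 to 8 rows; each row is the pose to reach, as a shift and turn from the pose commanded when the call began; what a row does not reach only later rows make up. A row lasts 1/8 s, in which the tool goes at most 62.5 mm and 10.7 degrees, less where a joint would pass 70% of its speed; a pose out of reach is approached as far as the arm can. A call with a gripper value outside its range is refused whole. The fingers move at their own pace and stop on an object; "force" is the grip in N (left out, the last holds). Time passes only in rows, so rows that repeat a pose let the fingers close. It gives the time, the measured TCP pose, the force, the opening and the grip force at its end, in the units of the state.
- ctrl.observe(): the state, without advancing time (a new reading comes with each control period).
- optics.capture(name): name is "side" or "top"; returns the picture (384x512x3 uint8, red, green, blue); there is no depth.
- optics.camera_info(name): a dict with "fx", "fy", "cx", "cy" (pixels), "extrinsics" (4x4, takes a point from camera to world coordinates). Camera axes: x right, y up, looking along -z (the intrinsics and any distortion apply to the point x, -y, -z); pixel columns grow to the right and rows downward; lengths in m; the calibration is good to about 2 mm. A picture is of the moment at which its call begins. camera_info takes no time and is no camera call.
- ctrl.sign_off(): hands the job in; it is judged then, once.
The state is a dict: "t": time; "qpos": joint angles; "qd": joint speeds; "effort": joint torques, N m; "ee_pos": TCP position; "tool_rot": TCP orientation; "ft_force": force on the tool from outside, world axes, zero at the start; "wrist_torque": the same for the moment, N m; "grip_width": opening from 0.0 (shut) to 1.0 (fully open); "grasp_force": force on a finger pad.
Only numpy, scipy, OpenCV 4.12 (cv2) and the standard library are available. Lean on these libraries where they do the work, as an engineer would, in place of code of your own. Each camera call takes 0.05 s, during which the arm holds its last target. There are 200 camera calls.

## Working session

There is one attempt and no reset: what is moved stays moved. The work goes in short steps, Python scripts to look and compute and a tool call to move; the robot and the scene stay as the last step left them, time stands still between calls to the robot, and variables do not carry over. Pictures are saved under pics/ and viewed, at most 12 in all, crops included, and the job is handed in when it is done.

Besides the shell and the picture viewer there is one more tool, called after "Request:" as name(argument=value, ...) on one line, values as JSON. apply_moves: Moves the arm, as the interface text tells. Its arguments: {"type":"object","properties":{"motion":{"type":"array"},"force":{"type":"number"}},"required":["motion"]}

```bash
mkdir -p pics; ls; python3 - <<'E'
from station import ctrl, optics
import cv2,numpy as np
for n in ("side","top"):
    im=optics.capture(n); cv2.imwrite(f"pics/{n}0.png",im[:,:,::-1])
    c=optics.camera_info(n); print(n,{k:np.round(v,4).tolist() for k,v in c.items()})
print(ctrl.observe())
E
```

```text
pics
side {'fx': 449.6361, 'fy': 449.6361, 'cx': 265.4977, 'cy': 191.6744, 'extrinsics': [[-0.8473, 0.1908, -0.4956, -0.0186], [-0.5311, -0.3117, 0.7879, 0.9039], [-0.0041, 0.9308, 0.3655, 0.5717], [0.0, 0.0, 0.0, 1.0]]}
top {'fx': 443.2778, 'fy': 443.2778, 'cx': 254.9897, 'cy': 192.7738, 'extrinsics': [[0.051, 0.9763, -0.2103, 0.3455], [-0.9987, 0.0508, -0.0064, -0.0669], [0.0044, 0.2104, 0.9776, 1.2139], [0.0, 0.0, 0.0, 1.0]]}
{'t': 0.1, 'qpos': array([ 1.08349457,  0.61581944, -0.01262096,  1.42473368,  0.00810661,
        1.10340414, -0.04039183]), 'qd': array([ 1.62465330e-03, -1.08366890e-03, -4.80850703e-05, -4.75171348e-03,
       -7.10352966e-04, -1.49507464e-04,  1.92181119e-03]), 'effort': array([ 1.52113022e-03, -4.60042477e+01,  2.09991653e-01, -1.66244978e+01,
       -6.11870759e-02,  1.69531186e-02,  1.21099661e-04]), 'ee_pos': array([ 0.28873802, -0.58158033,  0.22860061]), 'tool_rot': array([ 9.73565111e-01,  2.28406733e-01, -2.79883052e-04, -1.12283641e-03]), 'ft_force': array([-0.13024818, -0.51733335, -0.014484  ]), 'wrist_torque': array([ 0.00453474,  0.02317364, -0.01130068]), 'grasp_force': 0.0, 'grip_width': 1.0004328737268369}
```

View pics/side0.png

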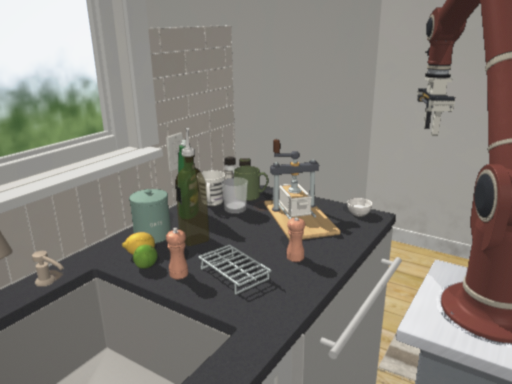

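View pics/top0.png

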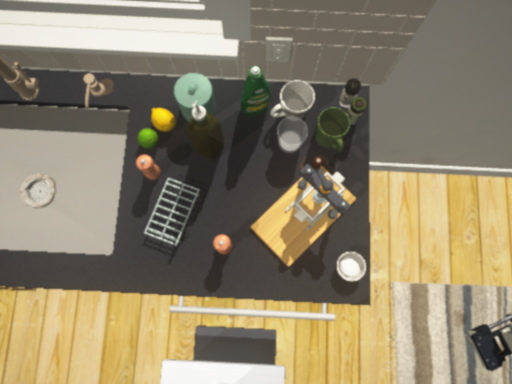

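The side view shows the press at about (295,190), the crank knob at (277,146), the rack at (235,267), the mills at (178,255) and (296,240), and the bowl at (360,207). In the top view the press bed is around (305,215), the knob at (318,160), the rack at (172,213), the mills at (148,166) and (222,244), the bowl at (351,266) and the bottle at (205,140).

```bash
cat > h.py <<'E'
import numpy as np, cv2
from station import ctrl, optics
def P(n):
    c=optics.camera_info(n); return c,np.array(c["extrinsics"])
def ray(n,u,v):
    c,E=P(n); d=np.array([(u-c["cx"])/c["fx"],-(v-c["cy"])/c["fy"],-1.]); return E[:3,3],E[:3,:3]@d
def onz(n,u,v,z):
    o,d=ray(n,u,v); return o+d*(z-o[2])/d[2]
def proj(n,p):
    c,E=P(n); q=E[:3,:3].T@(np.asarray(p)-E[:3,3]); return np.array([c["cx"]-c["fx"]*q[0]/q[2],c["cy"]+c["fy"]*q[1]/q[2]])
def tri(a,b):
    (o1,d1),(o2,d2)=ray("side",*a),ray("top",*b)
    s=np.linalg.lstsq(np.c_[d1,-d2],o2-o1,rcond=None)[0]
    p,q=o1+s[0]*d1,o2+s[1]*d2; return (p+q)/2,np.linalg.norm(p-q)
def get(n): return optics.capture(n)[:,:,::-1].copy()
E
python3 - <<'E'
from h import *
a=cv2.imread("pics/top0.png"); s=cv2.imread("pics/side0.png")
cv2.imwrite("pics/tc.png",cv2.resize(a[130:280,235:375],None,fx=4,fy=4,interpolation=cv2.INTER_CUBIC))
cv2.imwrite("pics/sc.png",cv2.resize(s[125:275,240:390],None,fx=4,fy=4,interpolation=cv2.INTER_CUBIC))
h=cv2.cvtColor(a,cv2.COLOR_BGR2HSV)
m=((h[...,0]>8)&(h[...,0]<28)&(h[...,1]>90)&(h[...,2]>100)).astype(np.uint8)
m[:160]=0;m[285:]=0;m[:,:245]=0;m[:,360:]=0
n,l,st,ce=cv2.connectedComponentsWithStats(m); k=1+np.argmax(st[1:,4])
pts=np.argwhere(l==k)[:,::-1].astype(np.float32)
w=np.array([onz("top",u,v,.012)[:2] for u,v in pts],np.float32)*1000
r=cv2.minAreaRect(w); print("bed",r,cv2.boxPoints(r).round(1).tolist())
# rack: bright thin
m=((h[...,1]<60)&(h[...,2]>110)).astype(np.uint8); m[:170]=0;m[255:]=0;m[:,:138]=0;m[:,210:]=0
pts=np.argwhere(m)[:,::-1]
w=np.array([onz("top",u,v,.028)[:2] for u,v in pts],np.float32)*1000
r=cv2.minAreaRect(w); print("rack",r,cv2.boxPoints(r).round(1).tolist())
E
```

```text
Traceback (most recent call last):
  File "h.py", line 8, in onz
    o,d=ray(n,u,v); return o+d*(z-o[2])/d[2]
        ~~~^^^^^^^
  File "h.py", line 6, in ray
    c,E=P(n); d=np.array([(u-c["cx"])/c["fx"],-(v-c["cy"])/c["fy"],-1.]); return E[:3,3],E[:3,:3]@d
        ~^^^
  File "h.py", line 4, in P
    c=optics.camera_info(n); return c,np.array(c["extrinsics"])
ValueError: time passes only in moves, steps and waits
```

View pics/tc.png

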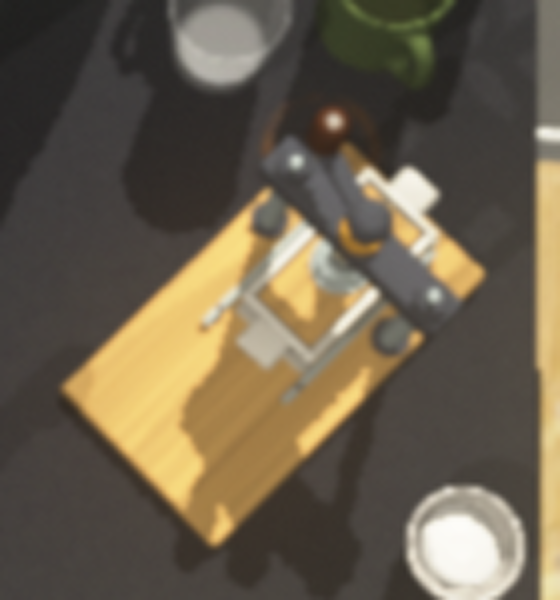

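View pics/sc.png

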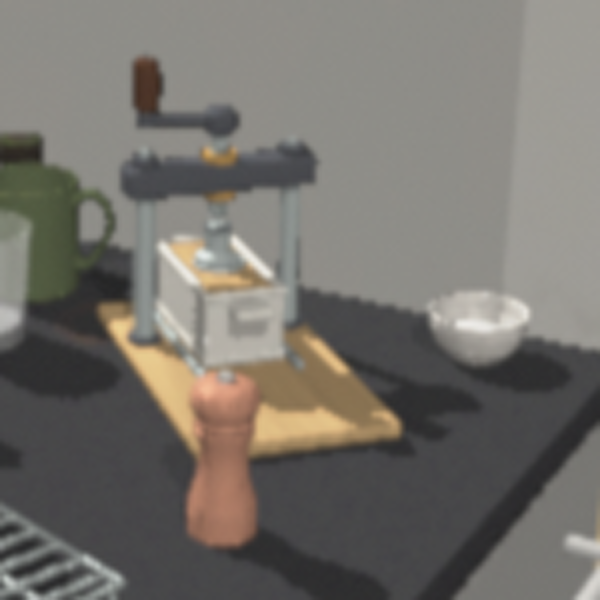

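The crops show the bed corners at top-view (250.5,227), (288,267) and (356,198), the knob top at (318,160.5) and the hub at (325,185). In the side view the knob middle is at (277,146) and the hub at (295,155).

```bash
sed -i 's/^def P(n):/C={}\ndef P(n):\n    if n not in C: C[n]=P0(n)\n    return C[n]\ndef P0(n):/' h.py
python3 - <<'E'
from h import *
np.set_printoptions(precision=4,suppress=True)
a=cv2.imread("pics/top0.png")
h=cv2.cvtColor(a,cv2.COLOR_BGR2HSV)
m=((h[...,0]>8)&(h[...,0]<28)&(h[...,1]>80)&(h[...,2]>70)).astype(np.uint8)
m[:160]=0;m[272:]=0;m[:,:245]=0;m[:,360:]=0
n,l,st,ce=cv2.connectedComponentsWithStats(m); k=1+np.argmax(st[1:,4])
pts=np.argwhere(l==k)[:,::-1]
w=np.array([onz("top",u,v,.012)[:2] for u,v in pts],np.float32)*1000
r=cv2.minAreaRect(w); print("bed",r,cv2.boxPoints(r).round(1).tolist())
for c in [(250.5,227),(288,267),(356.3,198)]: print("corner",onz("top",*c,.012))
m=((h[...,1]<70)&(h[...,2]>100)).astype(np.uint8); m[:170]=0;m[255:]=0;m[:,:138]=0;m[:,210:]=0
pts=np.argwhere(m)[:,::-1]
w=np.array([onz("top",u,v,.028)[:2] for u,v in pts],np.float32)*1000
r=cv2.minAreaRect(w); print("rack",r,cv2.boxPoints(r).round(1).tolist())
print("knob",tri((276.7,146.3),(318,161.3)),onz("top",318,160.5,.25))
print("hub",tri((295,154.7),(325,185)))
for nm,c,z in [("pm",(146,160),.115),("sm",(222,242),.1),("bowl",(351,266),.035),("bottle",(198,112),.31)]: print(nm,onz("top",*c,z))
print([onz("top",u,v,0)[:2] for u,v in [(370,290),(0,290),(370,85)]])
E
```

```text
bed ((531.8157348632812, -171.92282104492188), (154.6859893798828, 209.10250854492188), 47.10161209106445) [[402.6000061035156, -157.39999389648438], [555.7999877929688, -299.70001220703125], [661.0999755859375, -186.39999389648438], [507.8999938964844, -44.099998474121094]]
corner [ 0.5081 -0.0517  0.012 ]
corner [ 0.4056 -0.1577  0.012 ]
corner [ 0.6039 -0.34    0.012 ]
rack ((539.9395751953125, 164.150634765625), (98.16223907470703, 168.66441345214844), 72.45243072509766) [[444.70001220703125, 142.8000030517578], [605.5, 91.9000015258789], [635.0999755859375, 185.5], [474.29998779296875, 236.39999389648438]]
knob (array([ 0.6425, -0.2058,  0.2097]), np.float64(0.0052653028463972365)) [ 0.6348 -0.1991  0.25  ]
hub (array([ 0.5918, -0.2268,  0.1862]), np.float64(0.005241732298709234))
pm [0.6535 0.2248 0.115 ]
sm [0.4547 0.0166 0.1   ]
bowl [ 0.4156 -0.3214  0.035 ]
bottle [0.7126 0.0716 0.31  ]
[array([ 0.3567, -0.3801]), array([0.3063, 0.607 ]), array([ 0.9502, -0.3822])]
```

Request:
apply_moves(motion=[[[0,0,10],[20,22,40],70],[[0,0,20],[55,59,100],70],[[0,0,30],[90,97,110],70],[[0,0,40],[125,135,110],70],[[0,0,50],[160,172,110],70],[[0,0,60],[195,210,110],70],[[0,0,70],[230,248,110],70],[[0,0,80],[265,285,110],70]])

```text
t: 1.1
ee_pos: [0.5547, -0.2958, 0.3392]
tool_rot: [0.597, 0.802, -0.0, -0.001]
ft_force: [0.8, -0.9, 1.0]
grip_width: 0.752
grasp_force: 0.0
```

Request:
apply_moves(motion=[[[0,0,10],[20,22,0],70],[[0,0,20],[45,48,0],70],[[0,0,30.6],[70,75,0],70],[[0,0,30.6],[87,94,-5],70],[[0,0,30.6],[87,94,-10],70],[[0,0,30.6],[87,94,-20],70],[[0,0,30.6],[87,94,-30],70],[[0,0,30.6],[87,94,-30],70]])

```text
t: 2.1
ee_pos: [0.6398, -0.2046, 0.3084]
tool_rot: [0.367, 0.93, -0.001, -0.001]
ft_force: [-0.1, 0.4, -0.2]
grip_width: 0.752
grasp_force: 0.0
```

```bash
python3 - <<'E'
from h import *
a=get("top"); s=get("side"); st=ctrl.observe(); p=st["ee_pos"]; print(st["t"],p,st["tool_rot"],st["grip_width"],st["qpos"].round(2))
tip=p-[0,0,.011]; print("tip px",proj("top",tip),proj("side",tip),"tcp",proj("side",p))
A=cv2.resize(a[110:210,260:380],None,fx=4,fy=4,interpolation=cv2.INTER_CUBIC)
S=cv2.resize(s[90:190,230:350],None,fx=4,fy=4,interpolation=cv2.INTER_CUBIC)
cv2.imwrite("pics/j1.png",np.vstack([S,A])[:, :] if 0 else np.hstack([S[:, 40:440],A[:, :400]]))
E
```

```text
2.2 [ 0.64071398 -0.20391966  0.30973189] [ 3.66970949e-01  9.30232386e-01 -1.71872438e-04 -3.25539166e-06] 0.7514129929377263 [ 0.54  0.64 -0.52  1.21  0.31  1.37  0.86]
tip px [323.53977587 151.63138923] [276.17412726 116.53760358] tcp [276.1914317 112.7503766]
```

View pics/j1.png

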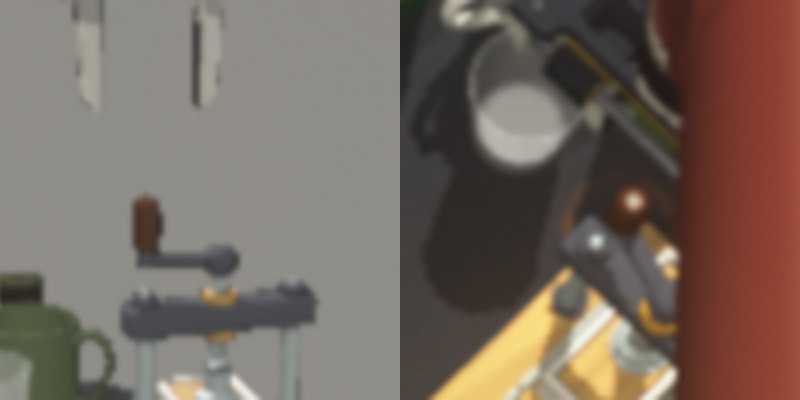

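The picture shows the fingertips in the side view at (262.5,116.7) and (291,116.7), so their middle sits within 1 px of the projected tip. The knob middle is at (276.8,146), directly below. In the top view the arm covers part of the press.

```bash
python3 - <<'E'
from h import *
for p in [(.6407,-.2039,.21),(.6407,-.2039,.216),(.639,-.201,.214),(.6425,-.2058,.21),(.5935,-.232,.186),(.5918,-.2268,.186)]: print(p,proj("side",p).round(1),proj("top",np.add(p,[0,0,.021])).round(1))
for z in (.205,.21,.215,.22):
    o,d=ray("side",276.6,146.); print(z,onz("side",276.6,146.,z),"toppt",onz("top",317.7,160.2,z+.021))
E
```

```text
(0.6407, -0.2039, 0.21) [276.  146.3] [319.  160.5]
(0.6407, -0.2039, 0.216) [276.  144.3] [319.3 159.7]
(0.639, -0.201, 0.214) [276.  145.3] [317.9 160.6]
(0.6425, -0.2058, 0.21) [275.8 146. ] [319.8 159.8]
(0.5935, -0.232, 0.186) [294.4 154.1] [329.1 183.4]
(0.5918, -0.2268, 0.186) [294.1 154.6] [326.8 184. ]
0.205 [ 0.64981145 -0.2225033   0.205     ] toppt [ 0.64272742 -0.20166403  0.226     ]
0.21 [ 0.6406968  -0.20714238  0.21      ] toppt [ 0.64122317 -0.20098209  0.231     ]
0.215 [ 0.63158215 -0.19178146  0.215     ] toppt [ 0.63971892 -0.20030015  0.236     ]
0.22 [ 0.62246749 -0.17642053  0.22      ] toppt [ 0.63821467 -0.19961821  0.241     ]
```

Request:
apply_moves(motion=[[[0,0,0],[-1,1,-40],60],[[0,0,0],[-1,1,-80],60],[[0,0,0],[-1,1,-102],60],[[0,0,0],[-1,1,-102],60],[[0,0,0],[-1,1,-102],10],[[0,0,0],[-1,1,-102],10],[[0,0,0],[-1,1,-102],10],[[0,0,0],[-1,1,-102],10]], force=20)

```text
t: 3.2
ee_pos: [0.6402, -0.2022, 0.2082]
tool_rot: [0.366, 0.93, -0.0, 0.0]
ft_force: [-0.2, -0.5, 0.2]
grip_width: 0.261
grasp_force: 0.0
```

```bash
cat > circ.py <<'E'
from h import *
O=np.array([.593,-.230])
st=ctrl.observe(); p=st["ee_pos"]; r=p[:2]-O
print(p,st["ft_force"].round(1),st["wrist_torque"].round(2),st["grip_width"]*93,st["grasp_force"],"r",np.linalg.norm(r),"ang",np.degrees(np.arctan2(r[1],r[0])))
E
python3 circ.py
```

```text
[ 0.64021606 -0.20219186  0.208154  ] [-0.2 -0.5  0.2] [-0.02 -0.12  0.02] 24.264968955789243 0.0 r 0.054796434986964564 ang 30.49617670592476
```

```bash
cat > tab.py <<'E'
import sys,numpy as np
# args: start angle deg, step deg, rows
a0,s,n=map(float,sys.argv[1:4]); a=np.radians(a0); R=float(sys.argv[4]) if len(sys.argv)>4 else 55
for k in range(1,int(n)+1):
    b=a+np.radians(s*k); print(round(a0+s*k,1),(R*np.array([np.cos(b)-np.cos(a),np.sin(b)-np.sin(a)])).round(1),round(8*s*k/360,1))
E
python3 tab.py 30 15 7; echo; python3 tab.py 135 20 8
```

```text
45.0 [-8.7 11.4] 0.3
60.0 [-20.1  20.1] 0.7
75.0 [-33.4  25.6] 1.0
90.0 [-47.6  27.5] 1.3
105.0 [-61.9  25.6] 1.7
120.0 [-75.1  20.1] 2.0
135.0 [-86.5  11.4] 2.3

155.0 [-11.  -15.6] 0.4
175.0 [-15.9 -34.1] 0.9
195.0 [-14.2 -53.1] 1.3
215.0 [ -6.2 -70.4] 1.8
235.0 [  7.3 -83.9] 2.2
255.0 [ 24.7 -92. ] 2.7
275.0 [ 43.7 -93.7] 3.1
295.0 [ 62.1 -88.7] 3.6
```

Request:
apply_moves(motion=[[[0,0,0],[0,0,0],5],[[0,0,0],[-8.7,11.4,0.3],5],[[0,0,0],[-20.1,20.1,0.7],5],[[0,0,0],[-33.4,25.6,1],5],[[0,0,0],[-47.6,27.5,1.3],5],[[0,0,0],[-61.9,25.6,1.7],5],[[0,0,0],[-75.1,20.1,2],5],[[0,0,0],[-86.5,11.4,2.3],5]])

```text
t: 4.2
ee_pos: [0.556, -0.192, 0.2097]
tool_rot: [0.367, 0.93, 0.001, 0.004]
ft_force: [8.5, -2.0, -8.1]
grip_width: 0.24
grasp_force: 20.0
```

```bash
python3 circ.py
```

```text
[ 0.55604888 -0.19202832  0.20969077] [ 8.5 -2.  -8.1] [-0.46 -1.87 -0.05] 22.277334377147096 19.99927500175545 r 0.05298333282136099 ang 134.2195918509834
```

```bash
cat > tab.py <<'E'
import sys,numpy as np
# args: cmd x,y mm; start angle deg, step, rows
cx,cy,a0,s,n=map(float,sys.argv[1:6]); O=np.array([593.7,-231.7])
for k in range(1,int(n)+1):
    b=np.radians(a0+s*k); t=O+55*np.array([np.cos(b),np.sin(b)]); print(round(a0+s*k,1),(t-[cx,cy]).round(1),t.round(1))
E
sed -i 's/O=np.array.*/O=np.array([.5937,-.2317])/' circ.py
python3 tab.py 553.5 -190.6 135 20 8
```

```text
155.0 [ -9.6 -17.9] [ 543.9 -208.5]
175.0 [-14.6 -36.3] [ 538.9 -226.9]
195.0 [-12.9 -55.3] [ 540.6 -245.9]
215.0 [ -4.9 -72.6] [ 548.6 -263.2]
235.0 [  8.7 -86.2] [ 562.2 -276.8]
255.0 [ 26.  -94.2] [ 579.5 -284.8]
275.0 [ 45.  -95.9] [ 598.5 -286.5]
295.0 [ 63.4 -90.9] [ 616.9 -281.5]
```

Request:
apply_moves(motion=[[[0,0,0],[-9.6,-17.9,0],5],[[0,0,0],[-14.6,-36.3,0.2],5],[[0,0,0],[-12.9,-55.3,0.6],5],[[0,0,0],[-4.9,-72.6,1],5],[[0,0,0],[8.7,-86.2,1.5],5],[[0,0,0],[26,-94.2,2],5],[[0,0,0],[45,-95.9,2.5],5],[[0,0,0],[63.4,-90.9,3],5]])

```text
t: 5.2
ee_pos: [0.614, -0.2845, 0.2129]
tool_rot: [0.368, 0.93, -0.003, -0.004]
ft_force: [-5.7, 1.7, 4.2]
grip_width: 0.242
grasp_force: 20.0
```

```bash
python3 circ.py; python3 tab.py 616.9 -281.5 295 20 8
```

```text
[ 0.61395795 -0.28447056  0.2128893 ] [-5.7  1.7  4.2] [0.43 1.25 0.02] 22.521783264482686 20.000249602038593 r 0.05652536352407836 ang -68.99883716342126
315.0 [15.7 10.9] [ 632.6 -270.6]
335.0 [26.6 26.6] [ 643.5 -254.9]
355.0 [31.6 45. ] [ 648.5 -236.5]
375.0 [29.9 64. ] [ 646.8 -217.5]
395.0 [21.9 81.3] [ 638.8 -200.2]
415.0 [ 8.3 94.9] [ 625.2 -186.6]
435.0 [ -9.  102.9] [ 607.9 -178.6]
455.0 [-28.  104.6] [ 588.9 -176.9]
```

Request:
apply_moves(motion=[[[0,0,0],[15.7,10.9,0.7],5],[[0,0,0],[26.6,26.6,1.2],5],[[0,0,0],[31.6,45,1.7],5],[[0,0,0],[29.9,64,2.1],5],[[0,0,0],[21.9,81.3,2.6],5],[[0,0,0],[8.3,94.9,3],5],[[0,0,0],[-9,102.9,3.4],5],[[0,0,0],[-28,104.6,3.8],5]])

```text
t: 6.2
ee_pos: [0.5891, -0.1765, 0.2165]
tool_rot: [0.366, 0.931, -0.0, 0.001]
ft_force: [2.8, -6.7, -3.4]
grip_width: 0.244
grasp_force: 20.0
```

```bash
python3 circ.py; python3 tab.py 588.9 -176.9 455 20 8
```

```text
[ 0.58907006 -0.17647949  0.21645587] [ 2.8 -6.7 -3.4] [-1.61 -0.6   0.06] 22.685448241522504 19.99969238963331 r 0.05541426665564896 ang 94.79273251075813
475.0 [-18.4  -5. ] [ 570.5 -181.9]
495.0 [-34.1 -15.9] [ 554.8 -192.8]
515.0 [-45.  -31.6] [ 543.9 -208.5]
535.0 [-50. -50.] [ 538.9 -226.9]
555.0 [-48.3 -69. ] [ 540.6 -245.9]
575.0 [-40.3 -86.3] [ 548.6 -263.2]
595.0 [-26.7 -99.9] [ 562.2 -276.8]
615.0 [  -9.4 -107.9] [ 579.5 -284.8]
```

Request:
apply_moves(motion=[[[0,0,0],[-18.4,-5,0.2],5],[[0,0,0],[-34.1,-15.9,0.5],5],[[0,0,0],[-45,-31.6,0.9],5],[[0,0,0],[-50,-50,1.3],5],[[0,0,0],[-48.3,-69,1.8],5],[[0,0,0],[-40.3,-86.3,2.3],5],[[0,0,0],[-26.7,-99.9,2.8],5],[[0,0,0],[-9.4,-107.9,3.3],5]])

```text
t: 7.2
ee_pos: [0.5788, -0.2853, 0.22]
tool_rot: [0.367, 0.93, 0.0, -0.002]
ft_force: [-0.9, 1.7, 0.9]
grip_width: 0.241
grasp_force: 20.0
```

```bash
python3 circ.py; python3 tab.py 579.5 -284.8 615 20 6; python3 - <<'E'
from h import *
s=get("side")
cv2.imwrite("pics/s2.png",cv2.resize(s[125:225,250:350],None,fx=6,fy=6,interpolation=cv2.INTER_CUBIC))
E
```

```text
[ 0.57878657 -0.28527579  0.22002894] [-0.9  1.7  0.9] [ 0.51  0.02 -0.05] 22.366666227312244 20.000210688012885 r 0.05561273341000155 ang -105.55514621516917
635.0 [19.  -1.7] [ 598.5 -286.5]
655.0 [37.4  3.3] [ 616.9 -281.5]
675.0 [53.1 14.2] [ 632.6 -270.6]
695.0 [64.  29.9] [ 643.5 -254.9]
715.0 [69.  48.3] [ 648.5 -236.5]
735.0 [67.3 67.3] [ 646.8 -217.5]
```

View pics/s2.png

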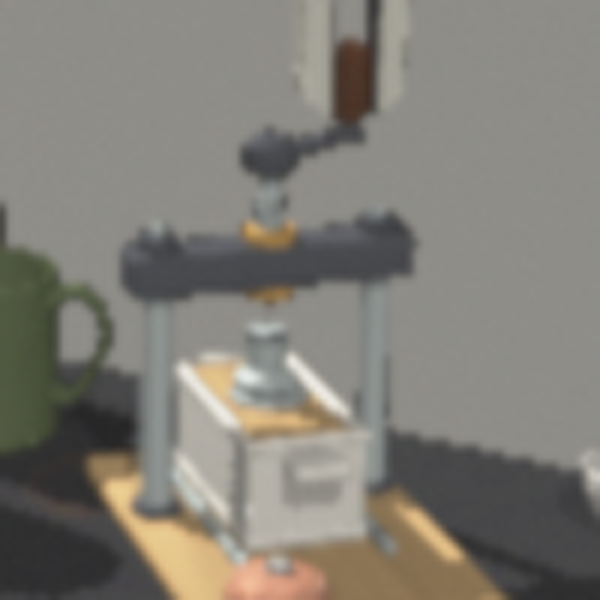

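The side view shows the fingers gripping the knob at (308,135) and the foot and plate standing over the board at about (295,188). It can't yet resolve the gap between foot and plate. The tangential force has dropped, so I'll wind on past release.

Request:
apply_moves(motion=[[[0,0,0],[19,-1.7,0.5],5],[[0,0,0],[37.4,3.3,1],5],[[0,0,0],[53.1,14.2,1.4],5],[[0,0,0],[64,29.9,1.8],5],[[0,0,0],[69,48.3,2.3],5],[[0,0,0],[67.3,67.3,2.7],5],[[0,0,0],[59.3,84.6,3.1],5],[[0,0,0],[59.3,84.6,3.1],5]])

```text
t: 8.25
ee_pos: [0.6374, -0.197, 0.2234]
tool_rot: [0.365, 0.931, 0.0, -0.002]
ft_force: [-1.0, 0.7, 3.6]
grip_width: 0.24
grasp_force: 20.0
```

Request:
apply_moves(motion=[[[0,0,0],[0,0,0],5],[[0,0,0],[0,0,0],50],[[0,0,0],[0,0,0],50],[[0,0,0],[0,0,0],50],[[0,0,0],[0,0,20],60],[[0,0,0],[0,0,60],60],[[0,0,0],[-30,20,100],60],[[0,0,0],[-85,50,120],60]])

```text
t: 9.25
ee_pos: [0.5575, -0.1518, 0.3436]
tool_rot: [0.367, 0.93, 0.001, 0.002]
ft_force: [0.1, 0.2, 0.6]
grip_width: 0.646
grasp_force: 0.0
```

```bash
python3 circ.py; python3 - <<'E'
from h import *
s=get("side");t=get("top")
cv2.imwrite("pics/s3.png",np.hstack([cv2.resize(s[135:225,250:340],(400,400),interpolation=cv2.INTER_CUBIC),cv2.resize(t[150:250,255:355],(400,400),interpolation=cv2.INTER_CUBIC)]))
O=np.array([.5937,-.2317]);ex=np.array([.731,-.682])
for x,z in [(-.072,.064),(-.06,.07),(.06,.07),(0,.07)]:
    p=[*(O+x*ex),z]; print(x,proj("top",p).round(1),proj("side",p).round(1))
E
```

```text
[ 0.55749889 -0.15178287  0.34361865] [0.1 0.2 0.6] [ 0.08 -0.15  0.01] 60.06547283592023 0.0 r 0.08773407679409 ang 114.3697261886481
-0.072 [300.8 214.4] [301.3 200.9]
-0.06 [304.3 210.9] [300.  197.5]
0.06 [336. 180.] [287.7 183.8]
0 [320.2 195.3] [293.6 190.4]
```

View pics/s3.png

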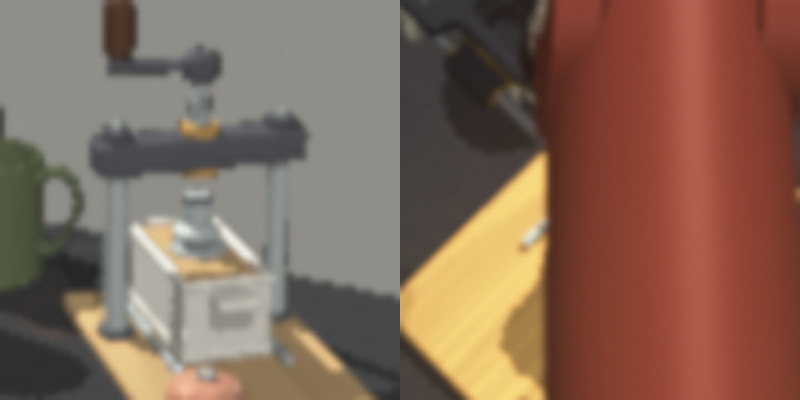

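The side view shows the foot disc at about (294,188) standing slightly clear above the plate. The knob is at (277,142), turned to the side and away from the front. Next I'll come down on the front lug.

Request:
apply_moves(motion=[[[0,0,0],[-18,-30,0],60],[[0,0,0],[-18,-30,-40],60],[[0,0,0],[-18,-30,-90],60],[[0,0,0],[-18,-30,-140],60],[[0,0,0],[-18,-30,-190],60],[[0,0,0],[-18,-30,-240],60],[[0,0,0],[-18,-30,-280],60],[[0,0,0],[-18,-30,-290],60]])

```text
t: 10.35
ee_pos: [0.5369, -0.1819, 0.0493]
tool_rot: [0.367, 0.93, -0.0, -0.003]
ft_force: [0.7, -0.3, 0.4]
grip_width: 0.643
grasp_force: 0.0
```

```bash
python3 circ.py; python3 - <<'E'
from h import *
s=get("side")
cv2.imwrite("pics/s4.png",cv2.resize(s[135:235,245:345],(600,600),interpolation=cv2.INTER_CUBIC))
E
```

```text
[ 0.53693025 -0.18192367  0.04927878] [ 0.7 -0.3  0.4] [-0.01 -0.13  0.03] 59.80162565668575 0.0 r 0.07550157299506181 ang 138.75536778656695
```

View pics/s4.png

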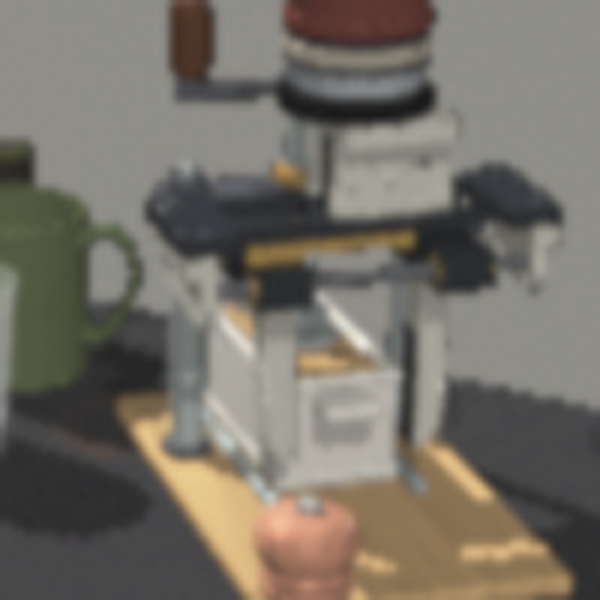

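The side view shows the two fingers straddling the front lug at (302,203), clear of the bridge and the knob.

Request:
apply_moves(motion=[[[0,0,0],[0,0,2],15],[[0,0,0],[0,0,2],15],[[0,0,0],[0,0,2],15],[[0,0,0],[0,0,2],15],[[0,0,0],[0,0,2],15],[[0,0,0],[0,0,2],15],[[0,0,0],[-3,2.8,2],15],[[0,0,0],[-7,6.5,2],15]], force=30)

```text
t: 11.4
ee_pos: [0.5345, -0.1775, 0.0552]
tool_rot: [0.367, 0.93, -0.0, 0.004]
ft_force: [3.2, -3.5, 2.1]
grip_width: 0.318
grasp_force: 30.0
```

Request:
apply_moves(motion=[[[0,0,0],[-9,8.4,0],15],[[0,0,0],[-20,18.7,0],15],[[0,0,0],[-32,29.9,0],15],[[0,0,0],[-44,41,0],15],[[0,0,0],[-56,52.2,0],15],[[0,0,0],[-67,62.5,0],15],[[0,0,0],[-75,70,0],15],[[0,0,0],[-79,73.7,0],15]])

```text
t: 12.4
ee_pos: [0.4553, -0.1025, 0.0551]
tool_rot: [0.367, 0.93, 0.0, 0.003]
ft_force: [5.4, -4.3, 4.0]
grip_width: 0.32
grasp_force: 30.0
```

Request:
apply_moves(motion=[[[0,0,0],[0,0,0],15],[[0,0,0],[0,0,0],55],[[0,0,0],[0,0,0],55],[[0,0,0],[0,0,0],55],[[0,0,0],[0,0,0],55],[[0,0,0],[0,0,30],60],[[0,0,0],[0,0,80],90],[[0,0,0],[0,0,110],90]])

```text
t: 13.4
ee_pos: [0.4529, -0.1015, 0.1659]
tool_rot: [0.366, 0.93, 0.0, 0.001]
ft_force: [-0.6, 0.6, -1.0]
grip_width: 0.812
grasp_force: 0.0
```

```bash
python3 circ.py; python3 - <<'E'
from h import *
s=get("side"); t=get("top")
cv2.imwrite("pics/s5.png",np.hstack([cv2.resize(s[135:235,245:345],(400,400),interpolation=cv2.INTER_CUBIC),cv2.resize(t[160:260,245:345],(400,400),interpolation=cv2.INTER_CUBIC)]))
O=np.array([.5937,-.2317]);ex=np.array([.731,-.682]);ey=np.array([.682,.731])
for x,y in [(-.175,.031),(-.175,-.031),(-.055,.031),(-.055,-.031),(-.187-.012,0)]:
    p=[*(O+x*ex+y*ey),.070 if y else .064]; print(x,y,proj("top",p).round(1),proj("side",p).round(1))
E
```

```text
[ 0.4529011  -0.10149962  0.16594489] [-0.6  0.6 -1. ] [ 0.01 -0.12  0.04] 75.51673081037944 0.0 r 0.19177192036897742 ang 137.23964262008892
-0.175 0.031 [264.6 232.8] [303.  214.1]
-0.175 -0.031 [281.5 250.1] [324.4 211.6]
-0.055 0.031 [297.2 201.2] [289.5 197.9]
-0.055 -0.031 [314.1 218. ] [309.3 195.8]
-0.199 0 [266.3 248.1] [316.9 218.4]
```

View pics/s5.png

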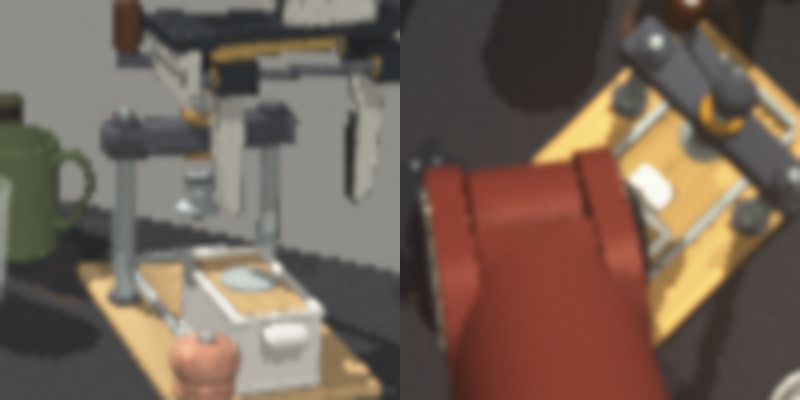

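The terrine stands on the open front. In the side view the plate is at (307,204.5) and the front top corners at (305,214.5) and (325.5,211). In the top view the back lug is at (307.5,206.7).

```bash
python3 - <<'E'
from h import *
O=np.array([.5937,-.2317]);ex=np.array([.731,-.682]);ey=np.array([.682,.731])
def pr(p): d=p[:2]-O; return (np.array([d@ex,d@ey])*1000).round(1)
print("lug",pr(onz("top",307.4,206.7,.064)))
for z in (.0665,.0705,.0745): print("plate",z,pr(onz("side",306.9,204.4,z)))
print("corners",pr(onz("side",304.9,214.4,.07)),pr(onz("side",325.4,211.2,.07)))
print(ctrl.observe()["ee_pos"], ctrl.observe()["t"])
E
```

```text
lug [-44.8   2.4]
plate 0.0665 [-106.7   -4.9]
plate 0.0705 [-115.5   -1.6]
plate 0.0745 [-124.4    1.7]
corners [-178.    26.6] [-172.9  -34.7]
[ 0.45443376 -0.10176217  0.16686377] 13.5
```

Request:
apply_moves(motion=[[[0,0,0],[28,-26,0],93],[[0,0,0],[57,-52.5,0],93],[[0,0,0],[57,-52.5,0],93],[[0,0,0],[57,-52.5,-30],93],[[0,0,0],[57,-52.5,-60],93],[[0,0,0],[57,-52.5,-90],93],[[0,0,0],[57,-52.5,-115],93],[[0,0,0],[57,-52.5,-126],93]])

```text
t: 14.5
ee_pos: [0.5074, -0.153, 0.0362]
tool_rot: [0.366, 0.931, -0.0, -0.002]
ft_force: [0.2, 0.5, 1.2]
grip_width: 0.997
grasp_force: 0.0
```

Request:
apply_moves(motion=[[[0,0,0],[0,0,0],93],[[0,0,0],[0,0,0],50],[[0,0,0],[0,0,0],50],[[0,0,0],[0,0,0],50],[[0,0,0],[0,0,0],50],[[0,0,0],[0,0,0],50],[[0,0,0],[0,0,0],50],[[0,0,0],[0,0,0],50]], force=45)

```text
t: 15.5
ee_pos: [0.5106, -0.1538, 0.0387]
tool_rot: [0.366, 0.931, 0.0, 0.001]
ft_force: [1.8, 1.1, 3.3]
grip_width: 0.666
grasp_force: 45.0
```

```bash
python3 - <<'E'
from h import *
st=ctrl.observe(); print(st["t"],st["ee_pos"],st["grip_width"]*93,st["ft_force"],st["wrist_torque"],st["qpos"].round(2))
# rack re-measure from first top picture: bright thin pixels on both image thresholds
a=cv2.imread("pics/top0.png"); h=cv2.cvtColor(a,cv2.COLOR_BGR2HSV)
for th in (100,120,140,160):
    m=((h[...,1]<70)&(h[...,2]>th)).astype(np.uint8); m[:170]=0;m[255:]=0;m[:,:138]=0;m[:,210:]=0
    n,l,s,c=cv2.connectedComponentsWithStats(cv2.dilate(m,np.ones((3,3),np.uint8))); k=1+np.argmax(s[1:,4])
    pts=np.argwhere((l==k)&(m>0))[:,::-1]
    w=np.array([onz("top",u,v,.028)[:2] for u,v in pts],np.float32)*1000
    print(th,cv2.minAreaRect(w))
b=cv2.imread("pics/side0.png")
cv2.imwrite("pics/rk.png",np.hstack([cv2.resize(a[170:255,138:208],(494,600),interpolation=cv2.INTER_CUBIC)[:, :400] if 0 else cv2.resize(a[170:255,135:215],(400,425),interpolation=cv2.INTER_CUBIC),cv2.resize(b[235:320,195:275],(400,425),interpolation=cv2.INTER_CUBIC)]))
E
```

```text
15.5 [ 0.51057137 -0.15375538  0.03865856] 61.95216941540636 [1.83421358 1.14039205 3.29762753] [ 0.21556447 -0.43129247  0.00711891] [ 0.5   0.73 -0.38  1.94  0.49  0.56  0.61]
100 ((539.9395751953125, 164.150634765625), (98.16223907470703, 168.66441345214844), 72.45243072509766)
120 ((539.6539306640625, 164.0908203125), (96.4233169555664, 166.37515258789062), 72.20823669433594)
140 ((539.83642578125, 163.9922637939453), (94.29887390136719, 165.2667694091797), 72.19788360595703)
160 ((494.8626708984375, 179.11465454101562), (92.48218536376953, 68.94107055664062), 72.43194580078125)
```

View pics/rk.png

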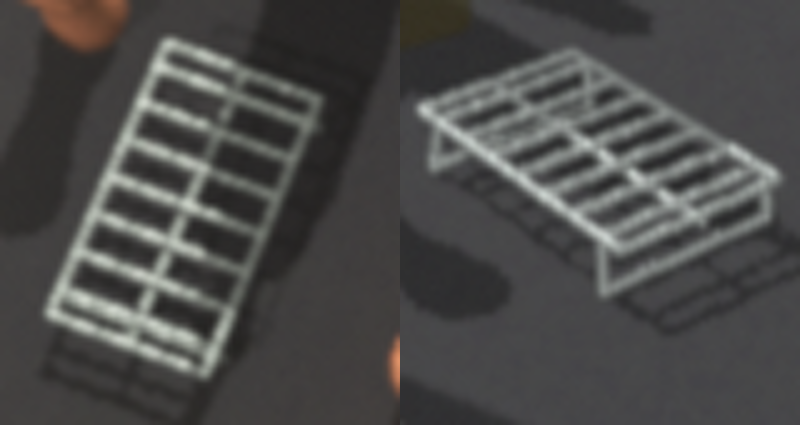

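The rack's top frame corners are, in the top view, about (168.2,178), (199,189), (176.2,244.6) and (144.2,232.6). In the side view they are about (229.6,244.2), (270.6,270.2), (237.6,283.6) and (198.6,255.6).

```bash
python3 - <<'E'
from h import *
T=np.array([(168.2,178),(199,189),(176.2,244.6),(144.2,232.6)]); S=np.array([(229.6,244.2),(270.6,270.2),(237.6,283.6),(198.6,255.6)])
for n,q in (("top",T),("side",S)):
    w=np.array([onz(n,u,v,.028)[:2]*1000 for u,v in q],np.float32)
    print(n,w.round(1).tolist(),w.mean(0),cv2.minAreaRect(w))
E
```

```text
top [[629.7999877929688, 181.6999969482422], [603.2000122070312, 94.5999984741211], [448.5, 143.5], [476.1000061035156, 232.0]] [539.4082 162.9349] ((539.669189453125, 163.2864532470703), (92.67250061035156, 162.63160705566406), 72.4563980102539)
side [[602.0, 90.5], [447.3999938964844, 142.6999969482422], [479.70001220703125, 227.5], [631.5, 177.3000030517578]] [540.1775  159.47652] ((539.4794921875, 159.9736328125), (91.69091796875, 163.33424377441406), 71.34394073486328)
```

Request:
apply_moves(motion=[[[0,0,0],[0,0,10],50],[[0,0,0],[0,0,30],50],[[0,0,0],[0,0,60],50],[[0,0,0],[0,0,90],50],[[0,0,0],[0,0,120],50],[[0,0,0],[0,0,140],50],[[0,0,0],[0,0,150],50],[[0,0,0],[0,0,150],50]])

```text
t: 16.5
ee_pos: [0.5083, -0.1545, 0.1874]
tool_rot: [0.367, 0.93, -0.0, -0.001]
ft_force: [-0.6, 0.1, -8.6]
grip_width: 0.665
grasp_force: 45.0
```

Request:
apply_moves(motion=[[[0,0,2],[2,20,0],50],[[0,0,6],[7,65,0],50],[[0,0,10],[12,115,0],50],[[0,0,14],[17,165,0],50],[[0,0,18],[22,215,0],50],[[0,0,22],[27,262,0],50],[[0,0,25.2],[31,300,0],50],[[0,0,25.2],[32,316,0],50]])

```text
t: 17.5
ee_pos: [0.5397, 0.1667, 0.1872]
tool_rot: [0.151, 0.988, 0.001, -0.002]
ft_force: [-0.5, 0.9, -8.7]
grip_width: 0.667
grasp_force: 45.0
```

Request:
apply_moves(motion=[[[0,0,0],[0,0,0],50],[[0,0,0],[0,0,-30],50],[[0,0,0],[0,0,-60],50],[[0,0,0],[0,0,-90],50],[[0,0,0],[0,0,-105],50],[[0,0,0],[0,0,-115],50],[[0,0,0],[0,0,-115],50],[[0,0,0],[0,0,-115],50]])

```text
t: 18.5
ee_pos: [0.5424, 0.1622, 0.0742]
tool_rot: [0.155, 0.988, 0.001, 0.001]
ft_force: [-0.1, -0.6, -8.7]
grip_width: 0.663
grasp_force: 45.0
```

```bash
python3 - <<'E'
from h import *
from scipy.spatial.transform import Rotation as R
st=ctrl.observe(); print(st["t"],st["ee_pos"],R.from_quat(st["tool_rot"]).as_matrix().round(3).tolist(),st["ft_force"])
s=get("side"); t=get("top")
cv2.imwrite("pics/pl.png",np.hstack([cv2.resize(s[205:305,180:280],(400,400),interpolation=cv2.INTER_CUBIC),cv2.resize(t[160:260,120:220],(400,400),interpolation=cv2.INTER_CUBIC)]))
E
```

```text
18.5 [0.54237155 0.16218546 0.07415048] [[-0.952, 0.306, 0.002], [0.306, 0.952, 0.001], [-0.002, 0.001, -1.0]] [-0.09671945 -0.62431422 -8.74052123]
```

View pics/pl.png

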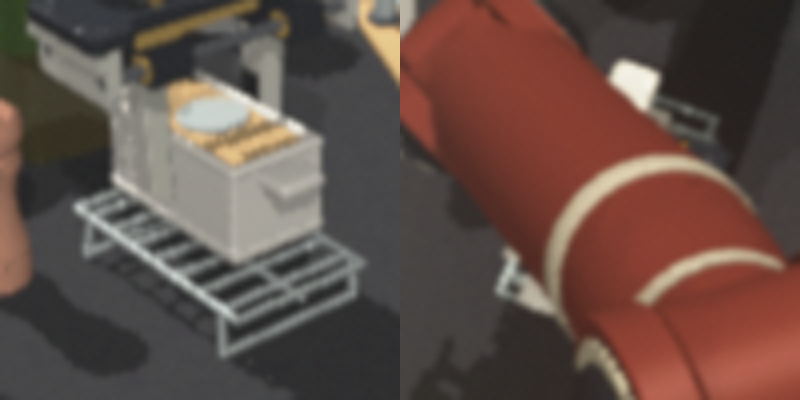

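The side view shows the dish over the rack, aligned and roughly centred. Its near lower edge is at (240,270), parallel to the rack wires and about 17 mm above them. The top view is mostly blocked by the arm.

Request:
apply_moves(motion=[[[0,0,0],[-1,0,-6],50],[[0,0,0],[-1,0,-11],50],[[0,0,0],[-1,0,-14],50],[[0,0,0],[-1,0,-15.5],50],[[0,0,0],[-1,0,-16.5],50],[[0,0,0],[-1,0,-17],50],[[0,0,0],[-1,0,-17],50],[[0,0,0],[-1,0,-17],50]])

```text
t: 19.6
ee_pos: [0.5406, 0.1619, 0.0567]
tool_rot: [0.155, 0.988, -0.0, 0.0]
ft_force: [-2.5, -1.0, -2.2]
grip_width: 0.665
grasp_force: 45.0
```

Request:
apply_moves(motion=[[[0,0,0],[0,0,-0.6],50],[[0,0,0],[0,0,-0.6],50],[[0,0,0],[0,0,-0.6],90],[[0,0,0],[0,0,-0.6],90],[[0,0,0],[0,0,-0.6],90],[[0,0,0],[0,0,-0.6],90],[[0,0,0],[0,0,25],90],[[0,0,0],[0,0,60],90]])

```text
t: 20.6
ee_pos: [0.54, 0.1616, 0.1159]
tool_rot: [0.155, 0.988, -0.0, -0.001]
ft_force: [-0.1, -0.0, 0.5]
grip_width: 0.968
grasp_force: 0.0
```

Request:
apply_moves(motion=[[[0,0,0],[0,0,40],90],[[0,0,0],[0,0,90],90],[[0,0,0],[0,0,140],90],[[0,0,0],[0,-50,190],90],[[0,0,0],[0,-110,200],90],[[0,0,0],[0,-170,200],90],[[0,0,0],[0,-220,200],90],[[0,0,0],[0,-240,200],90]])

```text
t: 21.6
ee_pos: [0.5402, -0.0825, 0.3157]
tool_rot: [0.158, 0.987, -0.001, -0.0]
ft_force: [0.1, 0.6, 0.0]
grip_width: 0.966
grasp_force: 0.0
```

```bash
python3 - <<'E'
from h import *
st=ctrl.observe(); print(st["t"],st["ee_pos"],st["ft_force"])
s=get("side"); t=get("top")
cv2.imwrite("pics/fin.png",np.hstack([cv2.resize(s[205:305,180:280],(400,400),interpolation=cv2.INTER_CUBIC),cv2.resize(t[160:260,120:220],(400,400),interpolation=cv2.INTER_CUBIC)]))
E
```

```text
21.6 [ 0.54021392 -0.08253505  0.31566119] [0.08680681 0.5502847  0.03796379]
```

View pics/fin.png

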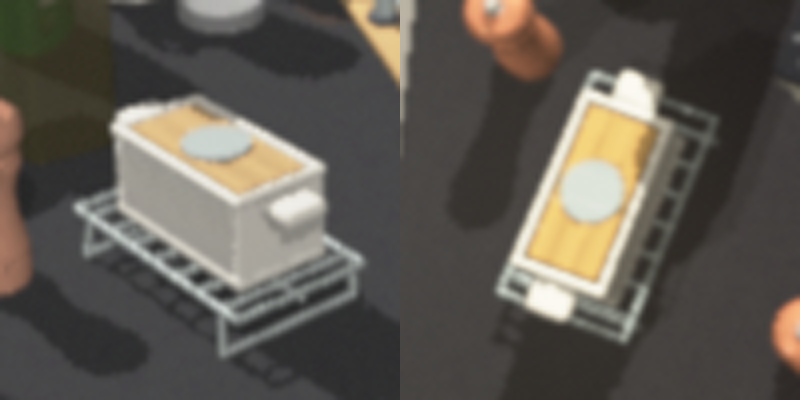

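The final view shows the dish upright on the rack, with the lugs in the top view at (179,181.6) and (157,235.1) and the plate at (167.9,207.1). I'll check that against the rack centre.

```bash
python3 - <<'E'
from h import *
c=np.array([.5395,.1625]); a=np.radians(-17.8); ex=np.array([np.cos(a),np.sin(a)]); ey=np.array([-ex[1],ex[0]])
f=lambda p:((p[:2]-c)@np.c_[ex,ey]*1000).round(1)
l1,l2=onz("top",178.9,181.6,.082),onz("top",157.1,235.1,.082)
print("lugs",f(l1),f(l2),f((l1+l2)/2),np.linalg.norm(l1-l2)); print("plate",f(onz("top",167.9,207.1,.089)))
print("side plate",f(onz("side",180+217/4-.4,205+143/4-.4,.089)))
E
```

```text
lugs [72.2  1.1] [-77.3  -1.4] [-2.5 -0.2] 0.14956627319691115
plate [-1.3 -0.4]
side plate [-3.8 -2.3]
```

```bash
python3 -c "
from station import ctrl
print(ctrl.sign_off())"
```

```text
the job is handed in; nothing more can be done
None
```

I wound the press back past release, short of its end stop. I then drew the terrine out onto the front of the bed, let go, and set it upright and lengthwise on the rack. By the camera check it is within about 4 mm of the rack's centre. I handed the job in at about 22 s; the hand-in returned no verdict.

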